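# Take the incubator pile apart into its trays

### The arm

A 7-joint arm with a two-finger parallel gripper is mounted at the origin on a cart in front of the work surface, level with it; the furniture and walls round the work are solid. World frame = base frame: x ahead of the robot, y to its left, z up, the work surface at z = 0. Lengths are in m, angles in rad, forces in N, time in s.
With the tool pointing down it reaches from about 0.35 to 0.9 m from the base axis. Payload 8.1 kg.
Tool frame: the origin (TCP) lies at the very end of the fingers, on their centre line; the grasp point (between the pads) lies 19 mm behind it; z points along the fingers, y is the line along which they close (so a half turn about z gives the same grasp; the last joint's range is limited). The gripper opens to 92 mm and grips with 3 to 60 N. Pads are 19 mm wide; open, the fingers measure 130 mm over their backs; the gripper's body (75 mm by 190 mm) begins 47 mm behind the grasp point.
Start: joints at [-1.337, 0.434, 0.025, 1.573, -0.012, 1.134, -0.075], TCP at [0.207, 0.59, 0.227] pointing down, gripper open.
Joint ranges: [-2.62, 2.62], [-0.44, 2.09], [-1.27, 1.32], [0.08, 2.57], [-1.32, 4.46], [0.12, 2], [-2.74, 2.74]. Speed limits (rad/s): [2.22, 2.22, 3.01, 3.01, 3.14, 3.14, 3.14].

### API

Orientations are given as a unit quaternion [w, x, y, z].
In Python, from bench import robot gives the robot as it stands.
- The arm moves only by the shell command python3 -m jog 'ROWS'. ROWS is JSON, a list of rows, each an object with "delta_rot": the turn, a rotation vector about the world's x, y, z in degrees, a list of three; "translation": the shift along the world's x, y, z in mm, a list of three; "fingers": the closure, from -1 (fully open) to 1 (shut), so that 0 is half open. A call has 1 to 12 rows; each row shifts and turns the commanded pose from where the row before left it; what a row does not reach is not made up. A row lasts 1/8 s, in which the tool goes at most 62.5 mm and 10.7 degrees, less where a joint would pass 70% of its speed; a pose out of reach is approached as far as the arm can. A call is refused whole if a number of a shift passes 62.5 or a number of a turn 10.7, either way. A call with a gripper value outside its range is refused whole. The fingers move at their own pace and stop on an object; the grip force is fixed at half the most. Time passes only in rows, so rows that do not move let the fingers close. It gives the time, the measured TCP pose, the force, the opening and the grip force at its end, in the units of the state.
- robot.get_obs(): the state, without advancing time (a new reading comes with each control period).
- robot.camera(name): name is "scene" or "top"; returns the picture (384x512x3 uint8, blue, green, red); there is no depth.
- robot.camera_params(name): a dict with "fovy" (degrees; the focal length in pixels is half the picture's height over the tangent of half this angle, whatever the lens; pixels are square), "cx", "cy" (the principal point, pixels), "xyz" and "orientation" of the camera in the world. Camera axes: x right, y down, z forward; pixel columns grow to the right and rows downward; lengths in m; the calibration is good to about 2 mm. A picture is of the moment at which its call begins. camera_params takes no time and is no camera call.
- robot.finish_job(): hands the job in; it is judged then, once.
Trained networks look in the newest picture that a camera, given by its name, has taken for a name from the list of things; names that differ only in an ending like _2 or _b are one class to them, and where a whole thing is asked for, a point or a joint stands for the part that bears it (a point fixed in the world has none). Each returns a list of dicts, best first, with "confidence" (0 to 1); they miss things now and then, are a little off and sometimes report something else, mostly with a low value. They report only what shows in the picture. A call takes as long as a camera call. They do not tell look-alikes from the thing itself.
- robot.recognise(target, camera): "location" ([x, y, z] in m, in world coordinates, good to about 4 mm: the middle of the surface that is visible of it).
- robot.regions_of(target, camera): "region" (384x512 bool, what is visible of it).
- robot.spot_point(target, camera): "location" ([x, y, z] in m, in world coordinates, good to about 4 mm: a listed point, or the origin of a listed thing).
The state is a dict: "clock": time; "joint_positions": joint angles; "joint_vel": joint speeds; "tau": joint torques, N m; "tool_pos": TCP position; "tcp_rot": TCP orientation; "wrist_force": force on the tool from outside, world axes, zero at the start; "moment": the same for the moment, N m; "finger_gap": opening from 0.0 (shut) to 1.0 (fully open); "grip_force": force on a finger pad.
Only numpy, scipy, OpenCV 4.12 (cv2) and the standard library are available. Lean on these libraries where they do the work, as an engineer would, in place of code of your own. Each camera call takes 0.05 s, during which the arm holds its last target. There are 200 camera calls.

### The job

Take the pile on the foam rack apart from the top down, one thing at a time, and set each thing flat on the floor of the steel tray of its own shape and size: the small round dish, the larger round dish, the square dish, and last the foam rack itself in the long tray. Keep everything level, set it down without dropping it, and leave the small black-capped bottle and the tally counter where they stand.

Things in the scene. Friction and masses are not known exactly. Their poses are not given: they have to be found in the camera images.
- small_dish: covered round culture dish of opaque amber-brown plastic, diameter 34 mm, height 16 mm, 40 g; the lid is fixed on, with a flat top. It starts on top of the larger round dish, roughly centred. Origin at the centre of its underside, z up
- round_dish: covered round culture dish of opaque amber-brown plastic, diameter 50 mm, height 18 mm, 40 g; the lid is fixed on, with a flat top. It starts on one end of the foam rack (either end), with the small dish on it. Origin at the centre of its underside, z up
- square_dish: covered square culture dish of opaque amber-brown plastic, 50 x 50 mm, height 18 mm, 40 g; the lid is fixed on, with a flat top. It starts on the other end of the foam rack, turned a little against it. Origin at the centre of its underside, x and y along its sides, z up
- rack: white polystyrene tube rack (no tubes in it), 62 mm along its x, 135 mm along its y, 28 mm high, 50 g, flat top with ten square holes. It starts on the work surface as the base of the pile: the dish centres stand about 36 mm from its centre along its y, one each way. Take it across the 62 mm side at mid-length. Origin at the centre of its underside, z up
- small_tray: fixed shallow brushed-steel round tray lying on the work surface, inside 48 (diameter) mm, wall 3 mm thick, 7 mm high outside, floor 2.5 mm thick (so the wall stands 4.5 mm above the floor). Origin at the centre of its underside, z up. Place of the small round dish
- round_tray: fixed shallow brushed-steel round tray lying on the work surface, inside 66 (diameter) mm, wall 3 mm thick, 7 mm high outside, floor 2.5 mm thick (so the wall stands 4.5 mm above the floor). Origin at the centre of its underside, z up. Place of the larger round dish
- square_tray: fixed shallow brushed-steel square tray lying on the work surface, inside 66 x 66 mm, wall 3 mm thick, 7 mm high outside, floor 2.5 mm thick (so the wall stands 4.5 mm above the floor). Origin at the centre of its underside, z up, x and y along its sides. Place of the square dish, which must be turned to fit
- rack_tray: fixed shallow brushed-steel long tray lying on the work surface, inside 80 (along its x) by 155 (along its y) mm, wall 3 mm thick, 7 mm high outside, floor 2.5 mm thick (so the wall stands 4.5 mm above the floor). Origin at the centre of its underside, z up. Place of the foam rack, whose long side goes along the tray's long side, either way round
- oil_bottle: bystander: small dark glass bottle with a black cap, diameter 26 mm, 62 mm high, standing loose. Origin at the centre of its underside; not to be moved
- tally: bystander: round metal tally counter, 52 mm across, 22 mm high, lying loose. Origin at the middle of its underside; not to be moved
Mind the look-alikes: they are no part of the job. Leave any blue look-alike of the square_tray alone.

How it is judged:
By the outcome, as a careful person would: the job done as asked, in the order asked, and still so for the second after the job is handed in, with the robot touching nothing.
It also fails if it takes over 80 s, if anything falls off the work surface, if the arm or the gripper's body presses on something with over 40 N, if the wrist force passes 120 N, or if a joint passes its speed limit or range.

## Working session

There is one attempt and no reset: what is moved stays moved. The work goes in short steps, Python scripts to look and compute and a shell command to move; the robot and the scene stay as the last step left them, time stands still between calls to the robot, and variables do not carry over. Pictures are saved under pics/ and viewed, at most 14 in all, crops included, and the job is handed in when it is done.

```bash
mkdir -p pics; ls; python3 - <<'E'
from bench import robot
import cv2
for c in ("top","scene"):
    cv2.imwrite(f"pics/{c}0.png",robot.camera(c)); print(robot.camera_params(c))
o=robot.get_obs();print(o)
for t in "small_dish round_dish square_dish rack small_tray round_tray square_tray rack_tray oil_bottle tally".split():
    print(t,[( [round(v,3) for v in r["location"]],round(r["confidence"],2)) for r in robot.spot_point(t,"top")])
E
```

```text
pics
{'fovy': 42.50105536868221, 'cx': 251.91841102551555, 'cy': 189.093677742198, 'xyz': array([0.32706954, 0.02411232, 1.41594022]), 'orientation': array([-0.05358366,  0.7140578 , -0.69527385,  0.0620042 ])}
{'fovy': 57.690444920421584, 'cx': 257.16793465298656, 'cy': 190.211554051683, 'xyz': array([0.29231687, 0.50300006, 0.72840824]), 'orientation': array([ 0.08316122, -0.24670037,  0.90792546, -0.32847298])}
{'clock': 0.1, 'joint_positions': array([-1.33661818,  0.43513397,  0.02501721,  1.57398668, -0.01158893,
        1.13403577, -0.07505893]), 'joint_vel': array([-0.00169087, -0.00049906, -0.00122359, -0.00200634, -0.00105433,
        0.00139869, -0.00111741]), 'tau': array([ 3.37850463e-03, -6.69118023e+01,  9.88117866e-01, -3.15147507e+01,
       -6.04830589e-02,  3.73361260e-02,  4.45786623e-05]), 'tool_pos': array([0.20645557, 0.5894286 , 0.22604351]), 'tcp_rot': array([-4.09050017e-05,  1.67625448e-01,  9.85850499e-01, -7.08314637e-04]), 'wrist_force': array([-0.41054768,  0.55306338, -0.66522822]), 'moment': array([ 0.04162392,  0.00545347, -0.01727276]), 'grip_force': 0.0, 'finger_gap': 1.0012593864294375}
small_dish [([0.527, 0.244, -0.002], 0.68), ([0.531, -0.233, 0.05], 0.58)]
round_dish [([0.664, 0.3, 0.004], 0.65), ([0.533, -0.227, 0.025], 0.63)]
square_dish [([0.466, -0.246, 0.027], 0.77), ([0.537, -0.228, 0.025], 0.49), ([0.504, -0.235, -0.0], 0.26)]
rack [([0.504, -0.235, -0.0], 0.68)]
small_tray [([0.445, 0.079, 0.002], 0.57)]
round_tray [([0.609, 0.078, 0.001], 0.74)]
square_tray [([0.516, -0.086, -0.002], 0.75), ([0.393, -0.099, -0.0], 0.56), ([0.611, 0.08, 0.002], 0.26)]
rack_tray [([0.521, 0.246, -0.005], 0.8)]
oil_bottle [([0.663, 0.298, 0.004], 0.5)]
tally [([0.664, 0.211, 0.002], 0.61)]
```

View pics/top0.png

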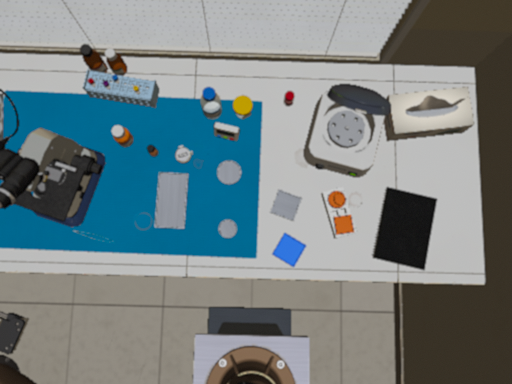

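View pics/scene0.png

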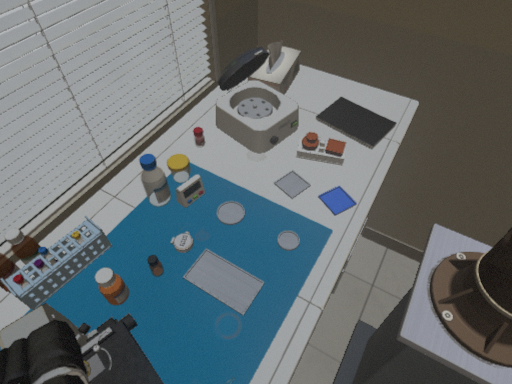

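```bash
cat > h.py <<'E'
from bench import robot
import cv2, numpy as np
from scipy.spatial.transform import Rotation as R
def cam(c):
    p=robot.camera_params(c); q=p["orientation"]
    return p,192/np.tan(np.radians(p["fovy"]/2)),R.from_quat([q[1],q[2],q[3],q[0]]).as_matrix()
def px2w(c,uv,z):
    p,f,M=cam(c); uv=np.atleast_2d(uv).astype(float)
    d=np.c_[(uv[:,0]-p["cx"])/f,(uv[:,1]-p["cy"])/f,np.ones(len(uv))]@M.T
    return (p["xyz"]+d*((z-p["xyz"][2])/d[:,2])[:,None])[:,:2]
def w2px(c,X):
    p,f,M=cam(c); d=(np.atleast_2d(X)-p["xyz"])@M
    return d[:,:2]/d[:,2:]*f+[p["cx"],p["cy"]]
def rect(c,mask,z):
    "min-area rectangle of a mask's outline on plane z: centre mm, size mm, direction of long side deg"
    cs,_=cv2.findContours(mask.astype(np.uint8),cv2.RETR_EXTERNAL,cv2.CHAIN_APPROX_NONE)
    k=max(cs,key=cv2.contourArea)[:,0]
    W=(px2w(c,k,z)*1000).astype(np.float32)
    (x,y),(w,h),a=cv2.minAreaRect(W)
    if w<h: w,h,a=h,w,a+90
    return np.round([x,y,w,h,(a+90)%180-90],1)
E
python3 - <<'E'
from h import *
S={"small_tray":7,"round_tray":7,"square_tray":7,"rack_tray":7,"rack":28,"square_dish":46,"round_dish":46,"small_dish":62,"oil_bottle":62,"tally":22}
for c in ("top","scene"):
    im=robot.camera(c); robot_im=im
    for t,z in S.items():
        for r in robot.regions_of(t,c)[:2]: print(c,t,round(r["confidence"],2),rect(c,r["region"],z/1000))
a=robot.camera("top")[170:260,255:375]; cv2.imwrite("pics/tc.png",cv2.resize(a,None,fx=6,fy=6,interpolation=cv2.INTER_CUBIC))
a=robot.camera("scene")[110:220,260:380]; cv2.imwrite("pics/sc.png",cv2.resize(a,None,fx=5,fy=5,interpolation=cv2.INTER_CUBIC))
E
```

```text
top small_tray 0.8 [444.1  78.5  51.4  48.5 -88.5]
top round_tray 0.61 [607.   81.   69.8  68.1 -88.4]
top square_tray 0.63 [388.5 -96.4  75.1  72.2 -28.4]
top square_tray 0.62 [516.6 -86.9  74.6  73.8 -17.2]
top rack_tray 0.8 [521.5 242.9 161.4  86.5  -1.1]
top rack 0.66 [649.3 213.   44.2  43.2  61.5]
top square_dish 0.68 [ 460.6 -245.6   52.1   50.7  -80.4]
top round_dish 0.47 [ 529.6 -218.1   49.7   32.    11.9]
top small_dish 0.6 [ 5.311e+02 -2.303e+02  3.130e+01  3.060e+01 -1.000e-01]
top oil_bottle 0.55 [652.5 295.2  36.9  25.5  35.8]
top tally 0.74 [652.4 214.6  46.4  44.5 -23.5]
top tally 0.3 [ 537.2 -239.2   34.8   31.8  -88.4]
scene small_tray 0.91 [442.   79.6  53.6  50.7 -62. ]
scene round_tray 0.87 [607.   79.8  69.8  68.5  48.4]
scene round_tray 0.39 [ 499.2 -244.4  138.3   92.6   19.3]
scene square_tray 0.83 [388.4 -95.6  77.   72.   61.1]
scene square_tray 0.6 [515.  -86.5  78.7  76.5  66.4]
scene rack_tray 0.87 [520.5 242.8 162.1  87.6  -1.7]
scene rack_tray 0.23 [442.7  79.7  52.5  50.4 -76.1]
scene rack 0.59 [ 492.2 -221.9  134.6   82.5   17.4]
scene rack 0.18 [438.3  90.7  49.3  48.8  30.5]
scene square_dish 0.61 [ 458.  -238.6   67.    50.8  -79.4]
scene round_dish 0.18 [589.5 103.8  67.   66.1  -7. ]
scene small_dish 0.41 [ 526.9 -225.4   39.1   28.4  -65. ]
scene tally 0.7 [647.2 219.4  50.5  46.5 -26.8]
scene tally 0.65 [ 534.4 -234.6   43.4   33.4   10. ]
```

View pics/tc.png

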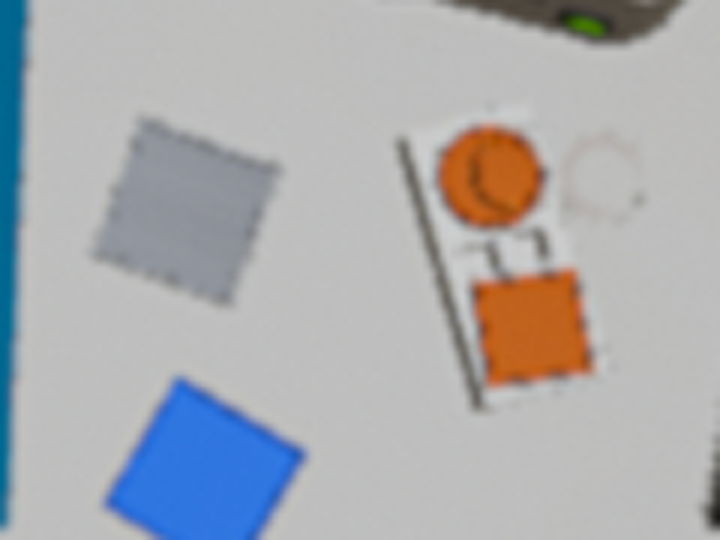

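View pics/sc.png

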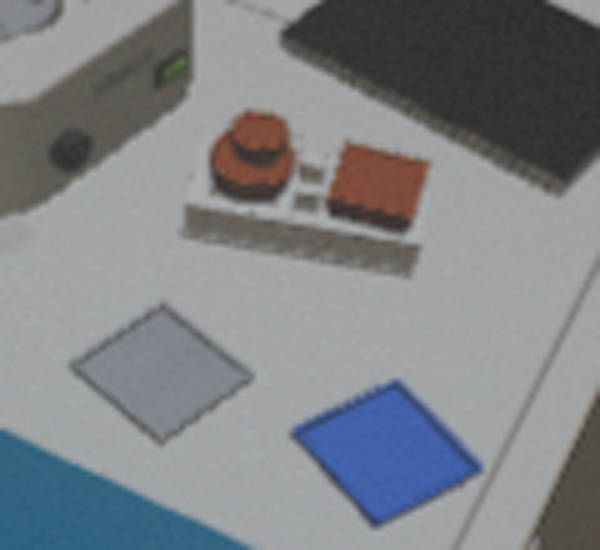

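Top view shows the small and round dish at about (337,199), the square dish at (344,225), the rack beneath them tilted about 16°, the steel square tray at (286,205) and the blue look-alike at (289,250). The scene crop confirms the stack order. Next I refine with colour masks.

```bash
python3 - <<'E'
from h import *
for c in ("top","scene"):
    im=robot.camera(c); hsv=cv2.cvtColor(im,cv2.COLOR_BGR2HSV)
    m=cv2.inRange(hsv,(3,150,60),(16,255,255))
    x0,x1,y0,y1=(315,370,180,245) if c=="top" else (290,355,125,165)
    z=np.zeros_like(m); z[y0:y1,x0:x1]=m[y0:y1,x0:x1]
    n,l,s,cen=cv2.connectedComponentsWithStats(z)
    for i in range(1,n):
        if s[i,4]>30: print(c,s[i],cen[i].round(1),rect(c,l==i,.046))
    g=robot.regions_of("square_tray",c)
    for r in g:
        cs,_=cv2.findContours(r["region"].astype(np.uint8),0,1); k=max(cs,key=cv2.contourArea)
        W=px2w(c,k[:,0],.007)*1000
        if W[:,1].mean()>-91.5: 
            d=W-W.mean(0); print("sqtray",rect(c,r["region"],.007), np.median(np.c_[W.min(0),W.max(0)],1))
            for f in (d[:,0].argmin(),d[:,0].argmax(),d[:,1].argmin(),d[:,1].argmax()): print(W[f].round())
# centrifuge front corner, known pixel (351,177) in top
print(px2w("top",[[351,177],[310,165],[351,177]],.1), px2w("top",[[325+0,192],[335,238]],.028))
E
```

```text
top [329 192  16  15 195] [336.3 199.1] [ 531.9 -227.7   42.5   39.7  -88.4]
top [335 215  18  19 265] [343.4 224.1] [ 462.  -246.6   45.3   45.2  -80.4]
sqtray [515.3 -86.5  71.3  69.4 -19.1] [514.9581599  -86.23805908]
[ 473. -101.]
[557. -74.]
[ 529. -126.]
[503. -46.]
sqtray [514.3 -85.7  76.1  73.6  72.3] [514.93880098 -85.28407974]
[ 474. -101.]
[556. -69.]
[ 532. -131.]
[495. -40.]
[[ 0.5854004  -0.25743907]
 [ 0.61557532 -0.14553535]
 [ 0.5854004  -0.25743907]] [[ 0.55386759 -0.19816577]
 [ 0.42370959 -0.22649886]]
```

```bash
python3 -m jog '[{"translation":[10,-50,20],"delta_rot":[0,0,0],"fingers":-1},{"translation":[20,-60,0],"delta_rot":[0,0,5],"fingers":-1},{"translation":[20,-60,0],"delta_rot":[0,0,5],"fingers":-1},{"translation":[25,-60,0],"delta_rot":[0,0,5],"fingers":-1},{"translation":[25,-60,0],"delta_rot":[0,0,5],"fingers":-1},{"translation":[25,-60,0],"delta_rot":[0,0,5],"fingers":-1},{"translation":[25,-60,0],"delta_rot":[0,0,4.3],"fingers":-1},{"translation":[25,-60,0],"delta_rot":[0,0,0],"fingers":-1},{"translation":[25,-60,0],"delta_rot":[0,0,0],"fingers":-1},{"translation":[25,-60,0],"delta_rot":[0,0,0],"fingers":-1},{"translation":[25,-60,0],"delta_rot":[0,0,0],"fingers":-1},{"translation":[25,-60,0],"delta_rot":[0,0,0],"fingers":-1}]'
```

```text
clock: 3.5
tool_pos: [0.4731, -0.0997, 0.2472]
tcp_rot: [0.001, -0.087, 0.996, 0.0]
wrist_force: [0.2, 1.5, -0.2]
finger_gap: 0.998
grip_force: 0.0
```

```bash
python3 -m jog '[{"translation":[20,-43,-30],"delta_rot":[0,0,-7.7],"fingers":-1},{"translation":[20,-43,-30],"delta_rot":[0,0,-7.7],"fingers":-1},{"translation":[18,-43,-40],"delta_rot":[0,0,-7.6],"fingers":-1},{"translation":[0,0,-30],"delta_rot":[0,0,0],"fingers":-1},{"translation":[0,0,0],"delta_rot":[0,0,0],"fingers":-1}]'
python3 - <<'E'
from h import *
cv2.imwrite("pics/a1.png",cv2.resize(robot.camera("scene")[80:220,230:400],None,fx=4,fy=4,interpolation=cv2.INTER_CUBIC))
print(robot.get_obs()["joint_positions"].round(2))
E
```

```text
clock: 4.12
tool_pos: [0.5289, -0.2265, 0.1147]
tcp_rot: [-0.002, 0.113, 0.994, 0.0]
wrist_force: [-0.4, 0.8, 0.6]
finger_gap: 1.002
grip_force: 0.0
[-0.09  0.52  0.58  1.85 -0.36  0.88  2.  ]
```

View pics/a1.png

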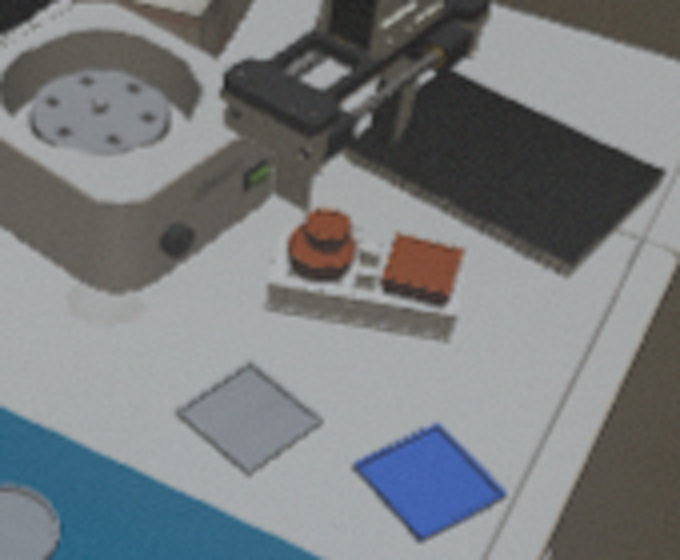

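The gripper stands above the round pile and clears the centrifuge. Now I descend and grip the small dish.

```bash
python3 -m jog '[{"translation":[1,-1,-30],"delta_rot":[0,0,0],"fingers":-1},{"translation":[0,0,-22],"delta_rot":[0,0,0],"fingers":-1},{"translation":[0,0,-10],"delta_rot":[0,0,0],"fingers":-1},{"translation":[0,0,0],"delta_rot":[0,0,0],"fingers":-1},{"translation":[0,0,0],"delta_rot":[0,0,0],"fingers":-1}]'
python3 -m jog '[{"translation":[0,0,0],"delta_rot":[0,0,0],"fingers":0},{"translation":[0,0,0],"delta_rot":[0,0,0],"fingers":1},{"translation":[0,0,0],"delta_rot":[0,0,0],"fingers":1},{"translation":[0,0,0],"delta_rot":[0,0,0],"fingers":1},{"translation":[0,0,0],"delta_rot":[0,0,0],"fingers":1},{"translation":[0,0,0],"delta_rot":[0,0,0],"fingers":1}]'
```

```text
clock: 4.8
tool_pos: [0.5323, -0.2281, 0.056]
tcp_rot: [0.001, 0.113, 0.994, -0.0]
wrist_force: [0.4, 0.7, -0.1]
finger_gap: 1.001
grip_force: 0.0
clock: 5.55
tool_pos: [0.5314, -0.228, 0.0547]
tcp_rot: [-0.0, 0.113, 0.994, -0.0]
wrist_force: [-0.1, -1.5, -1.4]
finger_gap: 0.395
grip_force: 0.1
```

```bash
python3 -m jog '[{"translation":[0,0,-2],"delta_rot":[0,0,0],"fingers":1},{"translation":[0,0,0],"delta_rot":[0,0,0],"fingers":1},{"translation":[0,0,0],"delta_rot":[0,0,0],"fingers":1},{"translation":[0,0,0],"delta_rot":[0,0,0],"fingers":1}]'
```

```text
clock: 6.05
tool_pos: [0.5316, -0.2281, 0.0542]
tcp_rot: [0.001, 0.113, 0.994, 0.0]
wrist_force: [-5.0, 1.9, 19.4]
finger_gap: 0.353
grip_force: 30.0
```

```bash
python3 -m jog '[{"translation":[0,0,5],"delta_rot":[0,0,0],"fingers":1},{"translation":[0,0,20],"delta_rot":[0,0,0],"fingers":1},{"translation":[0,0,40],"delta_rot":[0,0,0],"fingers":1},{"translation":[-10,30,0],"delta_rot":[0,0,0],"fingers":1},{"translation":[-13,46,0],"delta_rot":[0,0,0],"fingers":1},{"translation":[-13,46,0],"delta_rot":[0,0,0],"fingers":1},{"translation":[-13,46,0],"delta_rot":[0,0,0],"fingers":1},{"translation":[-13,46,0],"delta_rot":[0,0,0],"fingers":1},{"translation":[-13,46,0],"delta_rot":[0,0,0],"fingers":1},{"translation":[-13,46,0],"delta_rot":[0,0,0],"fingers":1},{"translation":[0,0,0],"delta_rot":[0,0,0],"fingers":1},{"translation":[0,0,0],"delta_rot":[0,0,0],"fingers":1}]'
python3 - <<'E'
from h import *
im=robot.camera("scene");cv2.imwrite("pics/a2.png",im[100:330,180:420].repeat(2,0).repeat(2,1))
hsv=cv2.cvtColor(robot.camera("top"),cv2.COLOR_BGR2HSV); m=cv2.inRange(hsv,(3,150,60),(16,255,255))
n,l,s,cen=cv2.connectedComponentsWithStats(m)
for i in range(1,n):
    if s[i,4]>100 and 300<cen[i][0]<380: print(s[i],rect("top",l==i,.046))
E
```

```text
clock: 7.55
tool_pos: [0.4436, 0.0778, 0.1178]
tcp_rot: [0.0, 0.113, 0.994, -0.0]
wrist_force: [0.1, -0.5, 0.3]
finger_gap: 0.354
grip_force: 30.0
[329 192  16  15 196] [ 531.9 -227.7   42.5   39.7  -88.4]
[335 215  18  19 265] [ 462.  -246.6   45.3   45.2  -80.4]
```

View pics/a2.png

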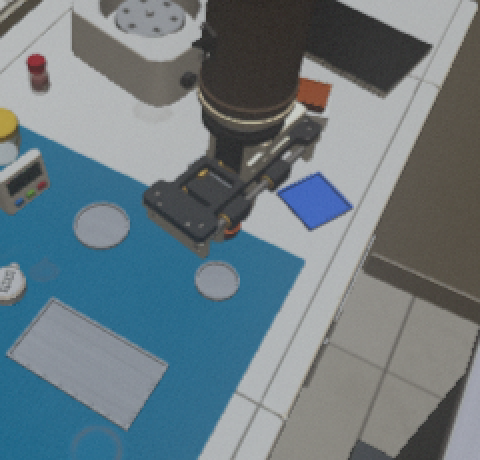

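The small dish is held (amber under the fingers at crop (232,230)) and the tray sits just below. Lowering.

```bash
python3 -m jog '[{"translation":[0,1,-45],"delta_rot":[0,0,0],"fingers":1},{"translation":[0,0,-40],"delta_rot":[0,0,0],"fingers":1},{"translation":[0,0,-12],"delta_rot":[0,0,0],"fingers":1},{"translation":[0,0,-4],"delta_rot":[0,0,0],"fingers":1},{"translation":[0,0,-3],"delta_rot":[0,0,0],"fingers":1},{"translation":[0,0,0],"delta_rot":[0,0,0],"fingers":1},{"translation":[0,0,0],"delta_rot":[0,0,0],"fingers":1}]'
```

```text
clock: 8.52
tool_pos: [0.4439, 0.0794, 0.0144]
tcp_rot: [0.001, 0.113, 0.994, 0.0]
wrist_force: [0.4, 0.9, -0.4]
finger_gap: 0.356
grip_force: 30.0
```

```bash
python3 -m jog '[{"translation":[0,0,-1.5],"delta_rot":[0,0,0],"fingers":1},{"translation":[0,0,-1.5],"delta_rot":[0,0,0],"fingers":1},{"translation":[0,0,0],"delta_rot":[0,0,0],"fingers":1},{"translation":[0,0,0],"delta_rot":[0,0,0],"fingers":1}]'
```

```text
clock: 9.02
tool_pos: [0.4437, 0.0793, 0.0117]
tcp_rot: [0.0, 0.113, 0.994, 0.001]
wrist_force: [-4.4, 0.1, 20.7]
finger_gap: 0.355
grip_force: 30.0
```

```bash
python3 -m jog '[{"translation":[0,0,0.8],"delta_rot":[0,0,0],"fingers":1},{"translation":[0,0,0],"delta_rot":[0,0,0],"fingers":0},{"translation":[0,0,0],"delta_rot":[0,0,0],"fingers":-0.3},{"translation":[0,0,0],"delta_rot":[0,0,0],"fingers":-1},{"translation":[0,0,10],"delta_rot":[0,0,0],"fingers":-1},{"translation":[0,0,50],"delta_rot":[0,0,0],"fingers":-1},{"translation":[0,0,50],"delta_rot":[0,0,0],"fingers":-1},{"translation":[20,-60,0],"delta_rot":[0,0,0],"fingers":-1},{"translation":[20,-60,0],"delta_rot":[0,0,0],"fingers":-1},{"translation":[20,-60,0],"delta_rot":[0,0,0],"fingers":-1},{"translation":[18,-60,0],"delta_rot":[0,0,0],"fingers":-1},{"translation":[10,-60,-20],"delta_rot":[0,0,0],"fingers":-1}]'
python3 - <<'E'
from h import *
robot.camera("scene")
for r in robot.regions_of("small_dish","scene")[:3]: print(r["confidence"],rect("scene",r["region"],.0185))
cv2.imwrite("pics/a3.png",robot.camera("scene")[200:280,240:340].repeat(5,0).repeat(5,1))
E
```

```text
clock: 10.52
tool_pos: [0.5323, -0.2196, 0.1035]
tcp_rot: [0.002, 0.113, 0.994, -0.0]
wrist_force: [1.2, 0.4, 0.6]
finger_gap: 0.998
grip_force: 0.0
0.5 [442.1  81.6  36.6  31.  -62.4]
```

View pics/a3.png

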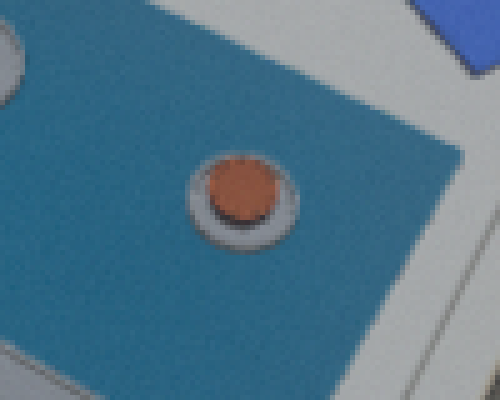

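The small dish lies flat, well inside its tray. Next is the round dish.

```bash
python3 -m jog '[{"translation":[0,-8,-10],"delta_rot":[0,0,0],"fingers":-1},{"translation":[0,0,-40],"delta_rot":[0,0,0],"fingers":-1},{"translation":[0,0,-15],"delta_rot":[0,0,0],"fingers":-1},{"translation":[0,0,-3],"delta_rot":[0,0,0],"fingers":-1},{"translation":[0,0,0],"delta_rot":[0,0,0],"fingers":0},{"translation":[0,0,0],"delta_rot":[0,0,0],"fingers":0}]'
```

```text
clock: 11.42
tool_pos: [0.5311, -0.2253, 0.035]
tcp_rot: [0.001, 0.113, 0.994, -0.0]
wrist_force: [0.5, -0.5, -0.1]
finger_gap: 0.83
grip_force: 0.0
```

```bash
python3 -m jog '[{"translation":[0,-2,0],"delta_rot":[0,0,0],"fingers":1},{"translation":[0,0,0],"delta_rot":[0,0,0],"fingers":1},{"translation":[0,0,0],"delta_rot":[0,0,0],"fingers":1},{"translation":[0,0,0],"delta_rot":[0,0,0],"fingers":1},{"translation":[0,0,0],"delta_rot":[0,0,0],"fingers":1},{"translation":[0,0,0],"delta_rot":[0,0,0],"fingers":1}]'
```

```text
clock: 12.18
tool_pos: [0.5306, -0.2274, 0.0342]
tcp_rot: [0.0, 0.113, 0.994, -0.0]
wrist_force: [-1.0, 0.8, 4.4]
finger_gap: 0.535
grip_force: 30.0
```

```bash
python3 -m jog '[{"translation":[0,0,5],"delta_rot":[0,0,0],"fingers":1},{"translation":[0,0,25],"delta_rot":[0,0,0],"fingers":1},{"translation":[0,0,40],"delta_rot":[0,0,0],"fingers":1},{"translation":[0,35,0],"delta_rot":[0,0,0],"fingers":1},{"translation":[0,45,0],"delta_rot":[0,0,0],"fingers":1},{"translation":[0,46,0],"delta_rot":[0,0,0],"fingers":1},{"translation":[10,46,0],"delta_rot":[0,0,0],"fingers":1},{"translation":[22,46,0],"delta_rot":[0,0,0],"fingers":1},{"translation":[22,46,0],"delta_rot":[0,0,0],"fingers":1},{"translation":[22,43,0],"delta_rot":[0,0,0],"fingers":1},{"translation":[0,0,-30],"delta_rot":[0,0,0],"fingers":1},{"translation":[0,0,0],"delta_rot":[0,0,0],"fingers":1}]'
```

```text
clock: 13.68
tool_pos: [0.6046, 0.0801, 0.0722]
tcp_rot: [-0.002, 0.113, 0.994, -0.001]
wrist_force: [0.0, 0.2, -1.0]
finger_gap: 0.537
grip_force: 30.0
```

```bash
python3 -m jog '[{"translation":[1,0,-40],"delta_rot":[0,0,0],"fingers":1},{"translation":[0,0,-17],"delta_rot":[0,0,0],"fingers":1},{"translation":[0,0,-2],"delta_rot":[0,0,0],"fingers":1},{"translation":[0,0,-2],"delta_rot":[0,0,0],"fingers":1},{"translation":[0,0,0],"delta_rot":[0,0,0],"fingers":1},{"translation":[0,0,0],"delta_rot":[0,0,0],"fingers":1}]'
```

```text
clock: 14.42
tool_pos: [0.6079, 0.0799, 0.0137]
tcp_rot: [0.001, 0.113, 0.994, 0.0]
wrist_force: [0.2, -1.2, -1.1]
finger_gap: 0.535
grip_force: 30.0
```

```bash
python3 -m jog '[{"translation":[0,0,-2],"delta_rot":[0,0,0],"fingers":1},{"translation":[0,0,-2],"delta_rot":[0,0,0],"fingers":1},{"translation":[0,0,0],"delta_rot":[0,0,0],"fingers":1},{"translation":[0,0,0],"delta_rot":[0,0,0],"fingers":1}]'
```

```text
clock: 14.92
tool_pos: [0.6076, 0.0799, 0.0097]
tcp_rot: [0.0, 0.113, 0.994, 0.0]
wrist_force: [-2.3, 0.8, 8.7]
finger_gap: 0.534
grip_force: 30.0
```

```bash
python3 -m jog '[{"translation":[0,0,0.3],"delta_rot":[0,0,0],"fingers":0},{"translation":[0,0,0],"delta_rot":[0,0,0],"fingers":-0.3},{"translation":[0,0,0],"delta_rot":[0,0,0],"fingers":-1},{"translation":[0,0,10],"delta_rot":[0,0,0],"fingers":-1},{"translation":[0,0,50],"delta_rot":[0,0,0],"fingers":-1},{"translation":[-20,-20,40],"delta_rot":[0,0,0],"fingers":-1},{"translation":[-25,-55,0],"delta_rot":[0,0,5],"fingers":-1},{"translation":[-20,-55,0],"delta_rot":[0,0,5],"fingers":-1},{"translation":[-20,-55,0],"delta_rot":[0,0,5],"fingers":-1},{"translation":[-20,-55,0],"delta_rot":[0,0,5],"fingers":-1},{"translation":[-20,-50,0],"delta_rot":[0,0,3],"fingers":-1},{"translation":[-20,-36,0],"delta_rot":[0,0,0],"fingers":-1}]'
python3 - <<'E'
from h import *
im=robot.camera("scene"); a=im[195:230,205:255]; b=im[110:180,280:370]
f=lambda x:cv2.resize(x,(390,300),interpolation=cv2.INTER_CUBIC)
cv2.imwrite("pics/a4.png",np.hstack([f(a),f(b)]))
E
```

```text
clock: 16.42
tool_pos: [0.4615, -0.249, 0.1102]
tcp_rot: [0.0, -0.086, 0.996, -0.001]
wrist_force: [-0.6, 0.2, -0.1]
finger_gap: 1.002
grip_force: 0.0
```

View pics/a4.png

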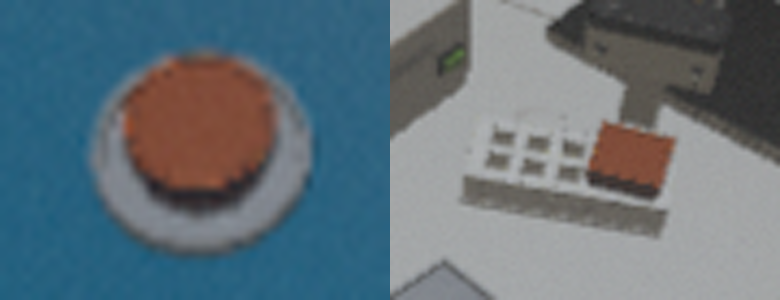

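The round dish lies in its tray and the rack is still in place with the square dish on it. Now the square dish.

```bash
python3 -m jog '[{"translation":[0,1,-40],"delta_rot":[0,0,0],"fingers":-1},{"translation":[0,0,-30],"delta_rot":[0,0,0],"fingers":-1},{"translation":[0,0,-5],"delta_rot":[0,0,0],"fingers":-1},{"translation":[0,0,0],"delta_rot":[0,0,0],"fingers":0},{"translation":[0,0,0],"delta_rot":[0,0,0],"fingers":0},{"translation":[0,0,0],"delta_rot":[0,0,0],"fingers":1},{"translation":[0,0,0],"delta_rot":[0,0,0],"fingers":1},{"translation":[0,0,0],"delta_rot":[0,0,0],"fingers":1},{"translation":[0,0,0],"delta_rot":[0,0,0],"fingers":1},{"translation":[0,0,0],"delta_rot":[0,0,0],"fingers":1},{"translation":[0,0,0],"delta_rot":[0,0,0],"fingers":1}]'
```

```text
clock: 17.85
tool_pos: [0.4627, -0.2453, 0.0346]
tcp_rot: [0.0, -0.087, 0.996, -0.0]
wrist_force: [-0.7, 0.9, 5.0]
finger_gap: 0.537
grip_force: 30.0
```

```bash
python3 -m jog '[{"translation":[0,0,5],"delta_rot":[0,0,0],"fingers":1},{"translation":[0,0,25],"delta_rot":[0,0,0],"fingers":1},{"translation":[0,0,30],"delta_rot":[0,0,0],"fingers":1},{"translation":[10,35,0],"delta_rot":[0,0,-7],"fingers":1},{"translation":[14,45,0],"delta_rot":[0,0,-7],"fingers":1},{"translation":[14,45,0],"delta_rot":[0,0,-7],"fingers":1},{"translation":[14,34,0],"delta_rot":[0,0,-7],"fingers":1},{"translation":[0,0,-35],"delta_rot":[0,0,0],"fingers":1},{"translation":[0,0,-30],"delta_rot":[0,0,0],"fingers":1},{"translation":[0,0,-12],"delta_rot":[0,0,0],"fingers":1},{"translation":[0,0,0],"delta_rot":[0,0,0],"fingers":1},{"translation":[0,0,0],"delta_rot":[0,0,0],"fingers":1}]'
python3 - <<'E'
from h import *
cv2.imwrite("pics/a5.png",cv2.resize(robot.camera("scene")[150:220,250:350],None,fx=6,fy=6,interpolation=cv2.INTER_CUBIC))
E
```

```text
clock: 19.35
tool_pos: [0.5151, -0.0866, 0.0183]
tcp_rot: [0.001, 0.157, 0.988, 0.0]
wrist_force: [0.3, 0.4, 0.5]
finger_gap: 0.541
grip_force: 30.0
```

View pics/a5.png

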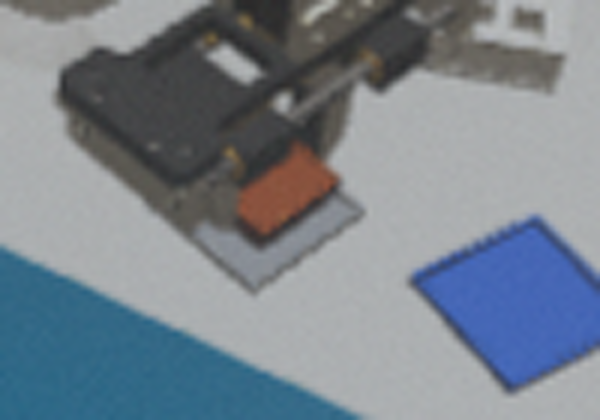

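The dish is parallel to the tray and over it; setting it down.

```bash
python3 -m jog '[{"translation":[0,0,-4],"delta_rot":[0,0,0],"fingers":1},{"translation":[0,0,-2.5],"delta_rot":[0,0,0],"fingers":1},{"translation":[0,0,-2],"delta_rot":[0,0,0],"fingers":1},{"translation":[0,0,0],"delta_rot":[0,0,0],"fingers":1},{"translation":[0,0,0],"delta_rot":[0,0,0],"fingers":1}]'
```

```text
clock: 20.02
tool_pos: [0.5146, -0.0861, 0.01]
tcp_rot: [0.0, 0.157, 0.988, 0.001]
wrist_force: [-5.8, 1.8, 21.3]
finger_gap: 0.542
grip_force: 30.0
```

```bash
python3 -m jog '[{"translation":[0,0,0.8],"delta_rot":[0,0,0],"fingers":1},{"translation":[0,0,0],"delta_rot":[0,0,0],"fingers":0},{"translation":[0,0,0],"delta_rot":[0,0,0],"fingers":-0.3},{"translation":[0,0,0],"delta_rot":[0,0,0],"fingers":-1},{"translation":[0,0,10],"delta_rot":[0,0,0],"fingers":-1},{"translation":[0,0,50],"delta_rot":[0,0,0],"fingers":-1},{"translation":[0,20,50],"delta_rot":[0,0,0],"fingers":-1},{"translation":[-20,60,0],"delta_rot":[0,0,0],"fingers":-1},{"translation":[-20,60,0],"delta_rot":[0,0,0],"fingers":-1},{"translation":[0,0,0],"delta_rot":[0,0,0],"fingers":-1}]'
python3 - <<'E'
from h import *
t=robot.camera("top"); s=robot.camera("scene")
print([(r["confidence"],r["location"]) for r in robot.spot_point("rack","top")],[(r["confidence"],r["location"]) for r in robot.spot_point("rack","scene")])
for c in ("top","scene"):
    for r in robot.regions_of("rack",c)[:2]: print(c,r["confidence"],rect(c,r["region"],.028))
f=lambda x,h:cv2.resize(x,(390,h),interpolation=cv2.INTER_CUBIC)
cv2.imwrite("pics/a6.png",np.hstack([f(t[180:250,300:378],350),f(s[120:210,265:365],350)]))
E
```

```text
clock: 21.28
tool_pos: [0.4732, 0.058, 0.1197]
tcp_rot: [-0.001, 0.152, 0.988, 0.001]
wrist_force: [-0.2, -0.4, 0.2]
finger_gap: 1.001
grip_force: 0.0
[(0.94, [0.5016, -0.2348, 0.0028]), (0.49, [0.6126, 0.0813, 0.0022])] [(0.78, [0.5033, -0.2374, -0.0012]), (0.25, [0.5216, 0.2457, -0.0013])]
top 0.56 [ 496.9 -234.4  140.4   72.    16.3]
scene 0.67 [ 460.1 -234.9   88.1   65.7  -72.8]
scene 0.48 [435.   96.8  47.7  40.5  22.2]
```

View pics/a6.png

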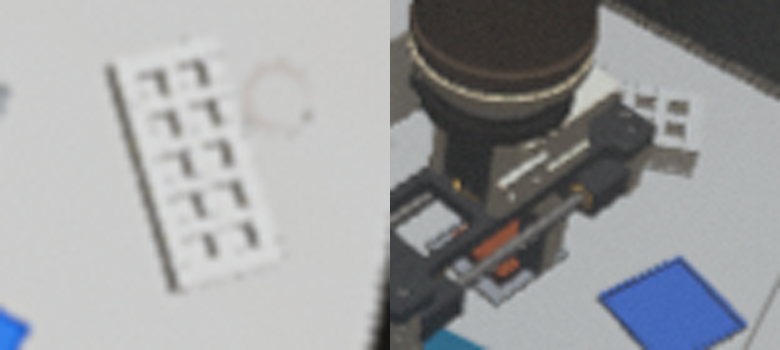

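The rack is bare, its top-face centre near top pixel (340,212), angle 16°, so the centre is about (498,-238) mm. This matches the mean of the two dish positions. Approaching.

```bash
python3 -m jog '[{"translation":[0,-50,0],"delta_rot":[0,0,6],"fingers":-1},{"translation":[0,-56,0],"delta_rot":[0,0,6],"fingers":-1},{"translation":[5,-56,0],"delta_rot":[0,0,6],"fingers":-1},{"translation":[10,-56,0],"delta_rot":[0,0,6],"fingers":-1},{"translation":[10,-48,0],"delta_rot":[0,0,6],"fingers":-1},{"translation":[0,-30,-30],"delta_rot":[0,0,4],"fingers":-1},{"translation":[0,0,0],"delta_rot":[0,0,0],"fingers":-1},{"translation":[0,0,0],"delta_rot":[0,0,0],"fingers":-1}]'
python3 -c "
from bench import robot
print(robot.get_obs()['joint_positions'].round(2))"
```

```text
clock: 22.58
tool_pos: [0.4994, -0.2439, 0.0896]
tcp_rot: [-0.0, -0.138, 0.99, 0.0]
wrist_force: [1.1, -0.7, 1.0]
finger_gap: 1.001
grip_force: 0.0
[-0.01  0.52  0.52  1.93 -0.35  0.79  2.55]
```

```bash
python3 -m jog '[{"translation":[-1,5,-20],"delta_rot":[0,0,0],"fingers":-1},{"translation":[0,0,-40],"delta_rot":[0,0,0],"fingers":-1},{"translation":[0,0,-17],"delta_rot":[0,0,0],"fingers":-1},{"translation":[0,0,-2],"delta_rot":[0,0,0],"fingers":-1},{"translation":[0,0,0],"delta_rot":[0,0,0],"fingers":0},{"translation":[0,0,0],"delta_rot":[0,0,0],"fingers":1},{"translation":[0,0,0],"delta_rot":[0,0,0],"fingers":1},{"translation":[0,0,0],"delta_rot":[0,0,0],"fingers":1},{"translation":[0,0,0],"delta_rot":[0,0,0],"fingers":1},{"translation":[0,0,0],"delta_rot":[0,0,0],"fingers":1}]'
```

```text
clock: 23.82
tool_pos: [0.4993, -0.2387, 0.0112]
tcp_rot: [0.0, -0.139, 0.99, -0.0]
wrist_force: [0.0, 0.8, 6.0]
finger_gap: 0.669
grip_force: 30.0
```

```bash
python3 -m jog '[{"translation":[0,0,5],"delta_rot":[0,0,0],"fingers":1},{"translation":[-5,0,25],"delta_rot":[0,0,0],"fingers":1},{"translation":[-10,10,40],"delta_rot":[0,0,0],"fingers":1},{"translation":[0,35,0],"delta_rot":[0,0,0],"fingers":1},{"translation":[0,48,0],"delta_rot":[0,0,-3],"fingers":1},{"translation":[0,50,0],"delta_rot":[0,0,-3],"fingers":1},{"translation":[0,50,0],"delta_rot":[0,0,-3],"fingers":1},{"translation":[0,50,0],"delta_rot":[0,0,-3],"fingers":1},{"translation":[5,50,0],"delta_rot":[0,0,-3],"fingers":1},{"translation":[8,50,0],"delta_rot":[0,0,-2.4],"fingers":1},{"translation":[8,50,0],"delta_rot":[0,0,0],"fingers":1},{"translation":[8,40,0],"delta_rot":[0,0,0],"fingers":1}]'
python3 -m jog '[{"translation":[8,48,0],"delta_rot":[0,0,0],"fingers":1},{"translation":[0,0,-20],"delta_rot":[0,0,0],"fingers":1},{"translation":[0,0,-20],"delta_rot":[0,0,0],"fingers":1},{"translation":[0,0,0],"delta_rot":[0,0,0],"fingers":1},{"translation":[0,0,0],"delta_rot":[0,0,0],"fingers":1}]'
python3 - <<'E'
from h import *
s=robot.camera("scene"); t=robot.camera("top")
f=lambda x,h:cv2.resize(x,(390,h),interpolation=cv2.INTER_CUBIC)
cv2.imwrite("pics/a7.png",np.hstack([f(t[155:240,130:215],390),f(s[220:340,160:280],390)]))
E
```

```text
clock: 25.32
tool_pos: [0.5128, 0.1968, 0.0808]
tcp_rot: [-0.0, 0.011, 1.0, 0.0]
wrist_force: [0.5, -0.2, -0.5]
finger_gap: 0.673
grip_force: 30.0
clock: 25.95
tool_pos: [0.5213, 0.2422, 0.0413]
tcp_rot: [0.0, 0.012, 1.0, 0.0]
wrist_force: [-1.0, -0.3, -0.4]
finger_gap: 0.674
grip_force: 30.0
```

View pics/a7.png

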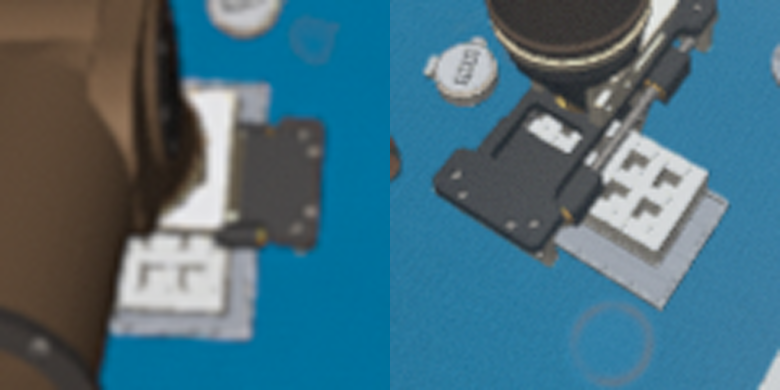

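The rack is parallel to the long tray and inside its outline. Lowering.

```bash
python3 -m jog '[{"translation":[0,1.5,-14],"delta_rot":[0,0,0],"fingers":1},{"translation":[0,0,-8],"delta_rot":[0,0,0],"fingers":1},{"translation":[0,0,-3],"delta_rot":[0,0,0],"fingers":1},{"translation":[0,0,-1.5],"delta_rot":[0,0,0],"fingers":1},{"translation":[0,0,-1.5],"delta_rot":[0,0,0],"fingers":1},{"translation":[0,0,0],"delta_rot":[0,0,0],"fingers":1},{"translation":[0,0,0],"delta_rot":[0,0,0],"fingers":1}]'
```

```text
clock: 26.92
tool_pos: [0.5205, 0.2436, 0.0144]
tcp_rot: [-0.001, 0.012, 1.0, 0.001]
wrist_force: [-10.1, -3.6, 28.8]
finger_gap: 0.671
grip_force: 30.0
```

```bash
python3 -m jog '[{"translation":[0,0,1],"delta_rot":[0,0,0],"fingers":1},{"translation":[0,0,0],"delta_rot":[0,0,0],"fingers":0.2},{"translation":[0,0,0],"delta_rot":[0,0,0],"fingers":-0.5},{"translation":[0,0,0],"delta_rot":[0,0,0],"fingers":-1},{"translation":[0,0,0],"delta_rot":[0,0,0],"fingers":-1},{"translation":[0,0,10],"delta_rot":[0,0,0],"fingers":-1},{"translation":[0,0,50],"delta_rot":[0,0,0],"fingers":-1},{"translation":[0,0,60],"delta_rot":[0,0,0],"fingers":-1},{"translation":[-30,60,60],"delta_rot":[0,0,0],"fingers":-1},{"translation":[-50,60,40],"delta_rot":[0,0,0],"fingers":-1},{"translation":[-50,60,0],"delta_rot":[0,0,0],"fingers":-1},{"translation":[0,0,0],"delta_rot":[0,0,0],"fingers":-1}]'
python3 - <<'E'
from h import *
t=robot.camera("top"); s=robot.camera("scene")
cv2.imwrite("pics/a8.png",np.hstack([cv2.resize(t[120:270,130:320],(400,316),interpolation=3),cv2.resize(s[140:330,140:380],(400,316),interpolation=3)]))
E
```

```text
clock: 28.42
tool_pos: [0.4201, 0.3815, 0.2041]
tcp_rot: [-0.001, 0.008, 1.0, 0.001]
wrist_force: [0.6, -0.8, -0.1]
finger_gap: 1.0
grip_force: 0.0
```

View pics/a8.png

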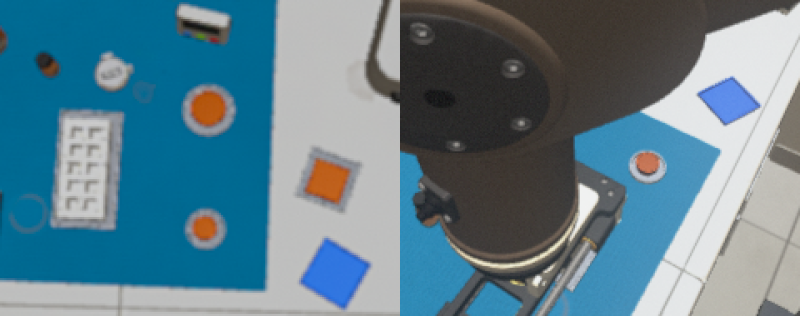

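Dishes are centred in their trays. The rack looks off toward the left wall, so I check its seat in numbers.

```bash
python3 - <<'E'
from h import *
t=robot.camera("top"); hsv=cv2.cvtColor(t,cv2.COLOR_BGR2HSV)
roi=np.zeros(t.shape[:2],np.uint8); roi[165:235,148:195]=1
w=((hsv[...,2]>205)&(hsv[...,1]<40)&(roi>0)).astype(np.uint8); w=cv2.morphologyEx(w,cv2.MORPH_CLOSE,np.ones((5,5)))
tr=((hsv[...,1]<120)&(roi>0)).astype(np.uint8)
print("rack",rect("top",w,.0305),"tray",rect("top",tr,.007))
print("v",hsv[190:194,150:192,2])
cv2.imwrite("pics/a9.png",cv2.resize(t[165:235,145:200],(600,764)[:2] if 0 else (470,598),interpolation=cv2.INTER_CUBIC))
E
```

```text
rack [482.  219.7   0.    0.    0. ] tray [522.9 241.9 163.1  87.9  -1.3]
v [[145 146 146 147 146 143 142 150 160 182 201 204 195 158 136 160 174 171
  176 192 195 173 138 140 154 157 163 184 198 203 196 156 117 137 152 150
  147 147 148 147 146 147]
 [145 147 148 147 147 144 137 142 158 185 202 204 194 159 152 182 198 198
  198 201 199 173 146 166 192 195 193 197 201 202 192 155 120 138 153 148
  145 148 147 147 148 147]
 [146 146 146 146 146 144 140 143 154 181 199 201 193 160 156 187 201 202
  201 202 197 171 147 173 198 203 201 199 201 201 187 153 130 145 151 142
  136 142 147 148 146 148]
 [147 148 147 147 147 145 141 139 149 178 192 195 195 173 172 191 201 200
  200 201 197 171 156 179 198 201 197 192 195 201 185 153 138 152 155 144
  132 137 146 147 147 147]]
```

View pics/a9.png

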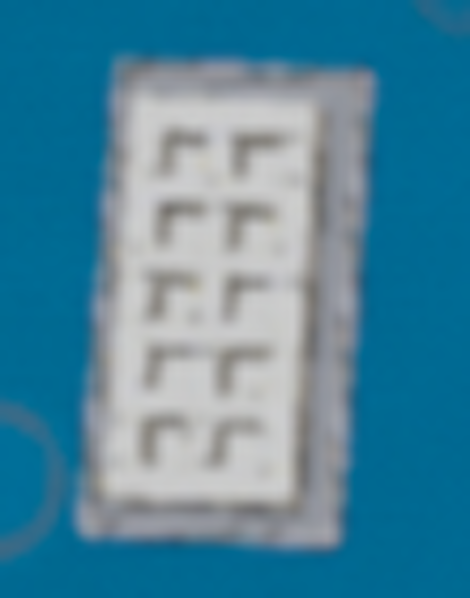

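The rack sits inside the tray walls, about 8 mm clear on the left and 11 mm on the right (wall edges at crop x 98 and 355, rack at 118–312), parallel and at floor height. Handing in.

```bash
python3 -c "
from bench import robot
print(robot.finish_job())"
```

```text
the job is handed in; nothing more can be done
None
```

The small dish, round dish, square dish and foam rack were set down in that order, each flat in its own tray; I never touched the bottle or tally counter, and handed the job in at about 28 s on the robot's clock.

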